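Lock a casting core into its sprung bayonet seat

TASK

Fit the orange casting core into the open bayonet seat of the blue mould base, ready for pouring: crossbar down through the slot, push it in against the spring, twist it clockwise (seen from above) to the white marks, and let the spring lift it into its notch. Leave it upright and let go of it; leave the white core standing where it is.

Things in the scene. Friction and masses are not known exactly. Their poses are not given: they have to be found in the camera images.
- core_orange_mid (a point): orange plastic casting core, upright on its foot, 95 mm tall, 0.13 kg, unchanged by a half turn about z. From the bottom: steel crossbar 84 (x) x 20 (y) x 10 mm high; 24 mm round shaft to 61 mm; grip fin 50 (x) x 18 mm thick (y), 61 to 95 mm up: take it across y at 78 mm. Point: on the axis half-way up, 47.5 mm above the underside
- mould_blue: blue mould base 150 x 150 x 60 mm (edge trim 4 mm higher), fixed, z up, origin centre of its underside. Slot in its top, 104 (x) x 44 mm (y), central, crossbar enters along x. Notch 72 deg clockwise from above (58 to 86 will do), under an 8 mm ledge, marked by two white lines on top in line with the locked crossbar; a stop ends the turn near 90. The grey base is not used and shows a locked core
- seat (a joint): travel of the sprung plate under the blue base's slot, m: 0 up (16 mm below the base's top), 0.026 fully down; 5 N at first, 14 N at the end. A core turns only while its underside is 25 mm or more below the base's top (34 is well in). Let up in the notch its underside rises to 18 mm below the top (travel 0.002); in the slot, unlocked, to 16 mm
- core_white_mid (a point): white plastic core, not needed: same core, upright on its foot, 95 mm tall, 0.13 kg, unchanged by a half turn about z. From the bottom: steel crossbar 84 (x) x 20 (y) x 10 mm high; 22 mm square shaft to 61 mm; grip fin 50 (x) x 18 mm thick (y), 61 to 95 mm up: take it across y at 78 mm. Point: on the axis half-way up, 47.5 mm above the underside
Mind the look-alikes: they are no part of the job. Leave any yellow look-alike of the part that bears core_orange_mid alone.

How it is judged:
By the outcome, as a careful person would: the job done as asked, in the order asked, and still so for the second after the job is handed in, with the robot touching nothing.
It also fails if it takes over 40 s, if anything falls off the work surface, if the arm or the gripper's body presses on something with over 40 N, if the wrist force passes 120 N, or if a joint passes its speed limit or range.

ROBOT

A 6-joint arm with a two-finger parallel gripper is mounted at the origin on the work surface. World frame = base frame: x ahead of the robot, y to its left, z up, the work surface at z = 0. Lengths are in m, angles in rad, forces in N, time in s.
With the tool pointing down it reaches from about 0.25 to 0.725 m from the base axis. Payload 4 kg.
Tool frame: the origin (TCP) lies between the finger pads; the fingertips stand 8 mm ahead of it and the grasp point (between the pads) lies 11 mm behind it; z points along the fingers, y is the line along which they close (so a half turn about z gives the same grasp; the last joint's range is limited). The gripper opens to 85 mm and grips with 20 to 120 N. Pads are 22 mm wide; open, the fingers measure 114 mm over their backs; the gripper's body (76 mm by 85 mm) begins 54 mm behind the grasp point. The pads swing forward as they close: fully open they stand 13 mm farther back than shut.
Start: joints at [1.309, 0.241, 0.005, 1.335, 0, 1.571], TCP at [0.129, 0.483, 0.239] pointing down, gripper open.
Joint ranges: [-2.72, 2.72], [-1.05, 1.87], [-1.09, 1.28], [-1.99, 2.15], [-1.42, 1.44], [-3.14, 3.14]. Speed limits (rad/s): [2.79, 2.79, 3.14, 3.14, 3.14, 3.14].

INTERFACE

Orientations are given as a unit quaternion [x, y, z, w].
In Python, from workcell import status, viewer, bot gives the robot as it stands.
- The arm moves only by the tool servo_tool, never from a script. Its argument "commands" is a list of rows, each a list of 5 numbers: the finger opening in mm, from 0 to 85.4, then the shift along the tool's x, y, z in mm, then the turn about the tool's z in rad. A call has 1 to 20 rows; each row shifts and turns the commanded pose from where the row before left it, along the tool's axes as they then stand; what a row does not reach is not made up. A row lasts 1/8 s, in which the tool goes at most 62.5 mm and 10.7 degrees, less where a joint would pass 70% of its speed; a pose out of reach is approached as far as the arm can. A call is refused whole if a number of a shift passes 62.5 or a number of a turn 0.188, either way. A call with a gripper value outside its range is refused whole. The fingers move at their own pace and stop on an object; the grip force is fixed at half the most. Time passes only in rows, so rows that do not move let the fingers close. It gives the time, the measured TCP pose, the force, the opening and the grip force at its end, in the units of the state.
- status.get_obs(): the state, without advancing time (a new reading comes with each control period).
- viewer.camera(name): name is "side" or "top" or "wrist"; returns (picture, depth): 400x640x3 uint8, red, green, blue; 400x640 float32, m along the optical axis (not along the pixel's ray), 0 where there is no reading.
- viewer.get_calibration(name): a dict with "camera_matrix" (3x3 intrinsics, pixels), "R" (3x3) and "t" (3): a world point X has camera coordinates R X + t; the wrist camera has in their place "T_tool_cam" (4x4, takes a point from camera to tool coordinates, whose origin is the TCP and whose axes are the flange's). Camera axes: x right, y down, z forward; pixel columns grow to the right and rows downward; lengths in m; the calibration is good to about 2 mm. A picture is of the moment at which its call begins: read the wrist's pose just before it. get_calibration takes no time and is no camera call.
- bot.job_done(): hands the job in; it is judged then, once.
Trained networks look in the newest picture that a camera, given by its name, has taken for a name from the list of things; names that differ only in an ending like _2 or _b are one class to them, and where a whole thing is asked for, a point or a joint stands for the part that bears it (a point fixed in the world has none). Each returns a list of dicts, best first, with "p" (0 to 1); they miss things now and then, are a little off and sometimes report something else, mostly with a low value. They report only what shows in the picture. A call takes as long as a camera call. They do not tell look-alikes from the thing itself.
- viewer.masks_of(camera, label): "mask" (400x640 bool, what is visible of it) and "pixel" ([row, column] in pixels, amid what is visible of it).
- viewer.spot_point(camera, label): "pixel" ([row, column] in pixels: a listed point, or the origin of a listed thing).
The state is a dict: "clock": time; "joint_pos": joint angles; "joint_vel": joint speeds; "tau": joint torques, N m; "eef_pos": TCP position; "tool_rot": TCP orientation; "ft_force": force on the tool from outside, world axes, zero at the start; "ft_torque": the same for the moment, N m; "grip_width": finger opening in m; "grasp_force": force on a finger pad.
Only numpy, scipy, OpenCV 4.12 (cv2) and the standard library are available. Lean on these libraries where they do the work, as an engineer would, in place of code of your own. Each camera call takes 0.05 s, during which the arm holds its last target. There are 200 camera calls.

## Working session

There is one attempt and no reset: what is moved stays moved. The work goes in short steps, Python scripts to look and compute and a tool call to move; the robot and the scene stay as the last step left them, time stands still between calls to the robot, and variables do not carry over. Pictures are saved under pics/ and viewed, at most 10 in all, crops included, and the job is handed in when it is done.

Besides the shell and the picture viewer there is one more tool, called after "Call:" in YAML: its name, and indented under it one key for each argument. servo_tool: Moves the arm, as the interface text tells. Its arguments: {"type":"object","properties":{"commands":{"type":"array"}},"required":["commands"]}

```bash
mkdir -p pics
cat > h.py <<'E'
import numpy as np, cv2
from workcell import status, viewer, bot
from scipy.spatial.transform import Rotation as Ro
def cal(n):
    c=viewer.get_calibration(n); K=np.array(c["camera_matrix"])
    if n=="wrist":
        s=status.get_obs(); T=np.eye(4); T[:3,:3]=Ro.from_quat(s["tool_rot"]).as_matrix(); T[:3,3]=s["eef_pos"]
        M=T@np.array(c["T_tool_cam"]); return K,M[:3,:3],M[:3,3]
    R=np.array(c["R"]); return K,R.T,-R.T@np.array(c["t"])
def ray(c,px):
    K,R,o=c; d=R@np.linalg.solve(K,[px[1],px[0],1]); return o,d
def atz(c,px,z):
    o,d=ray(c,px); return o+d*(z-o[2])/d[2]
def dep(c,px,D):
    o,d=ray(c,px); return o+d*D[int(px[0]),int(px[1])]
def cloud(c,D):
    K,R,o=c; v,u=np.mgrid[:400,:640]; P=np.stack([(u-K[0,2])/K[0,0],(v-K[1,2])/K[1,1],np.ones_like(D)],-1)*D[...,None]
    return P@R.T+o
def save(n,im): cv2.imwrite("pics/"+n+".png",im[...,::-1])
E
cat > a.py <<'E'
from h import *
np.set_printoptions(precision=4,suppress=True)
ims=[]
for n in ["top","side"]:
    c=cal(n); im,D=viewer.camera(n); save(n,im); ims.append(im)
    for l in ["core_orange_mid","mould_blue","core_white_mid"]:
        for r in viewer.spot_point(n,l): print(n,l,r["p"],r["pixel"],dep(c,r["pixel"],D))
E
python3 a.py
```

```text
top core_orange_mid 0.75 [208.2, 349.2] [ 0.475  -0.0713  0.093 ]
top core_orange_mid 0.54 [260.9, 325.1] [ 0.3532 -0.0151  0.0975]
top mould_blue 0.58 [177.4, 429.2] [ 0.553  -0.2706  0.0444]
top core_white_mid 0.53 [222.5, 291.5] [0.4414 0.0627 0.0974]
side core_orange_mid 0.92 [227.7, 315.6] [ 0.4703 -0.0867  0.0566]
side core_orange_mid 0.76 [230.7, 243.2] [ 0.3481 -0.0418  0.0711]
side mould_blue 0.56 [302.0, 415.0] [ 0.5194 -0.3111  0.0614]
side core_white_mid 0.8 [188.4, 266.5] [0.4401 0.0614 0.0579]
```

View pics/top.png

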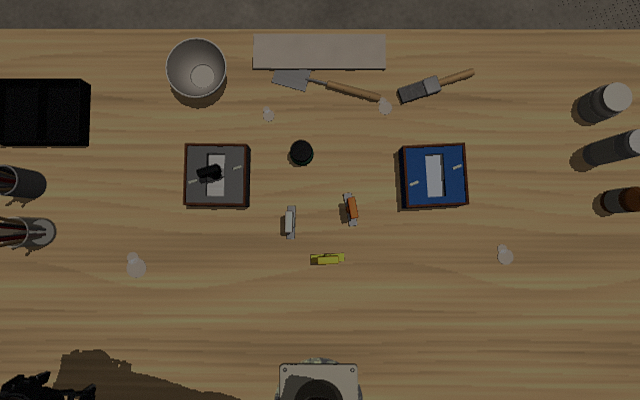

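View pics/side.png

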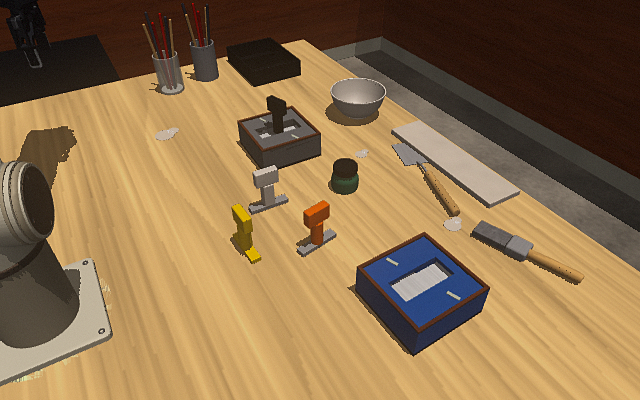

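Top view: orange at (208,350), yellow look-alike at (260,326), white at (222,291), the locked black core in the grey base at (172,208), and the blue base at (176,434) with its slot along the image vertical and marks at (183,414) and (167,457). The choice is orange (208,350): the round-shafted orange core, also seen at (228,316) in the side view.

```bash
cat > b.py <<'E'
from h import *
import sys
np.set_printoptions(precision=4,suppress=True)
def rect(P):
    r=cv2.minAreaRect((P[:,:2]*1000).astype(np.float32)); b=cv2.boxPoints(r); e0=b[1]-b[0]; e1=b[2]-b[1]
    L=e0 if np.hypot(*e0)>np.hypot(*e1) else e1
    return np.array(r[0]),np.array(r[1]),np.degrees(np.arctan2(L[1],L[0]))%180
def run(n):
    c=cal(n); im,D=viewer.camera(n); P=cloud(c,D); hsv=cv2.cvtColor(im,cv2.COLOR_RGB2HSV); H,S,V=[hsv[...,i].astype(int) for i in range(3)]
    ok=D>0
    m=ok&(H>4)&(H<16)&(S>190)&(V>90)&(P[...,2]>.085)&(P[...,2]<.105)&(P[...,0]>.3)&(P[...,0]<.6)&(abs(P[...,1])<.2)
    if m.sum()>20: print(n,"fin top",m.sum(),rect(P[m]),np.median(P[m][:,2]))
    bl=ok&(H>100)&(H<125)&(S>120)&(V>50)&(P[...,2]>.05)
    if bl.sum()>50:
        print("blue",bl.sum(),rect(P[bl]),np.median(P[bl][:,2]))
        ce=P[bl][:,:2].mean(0)
        near=ok&(np.hypot(P[...,0]-ce[0],P[...,1]-ce[1])<.085)&(S<60)&(V>90)
        nn,lab,st,cc=cv2.connectedComponentsWithStats(near.astype(np.uint8))
        for i in range(1,nn):
            if st[i,4]>8: q=P[lab==i]; print(" white",st[i,4],rect(q),np.median(q[:,2]),cc[i])
    return c,im,D,P
if __name__=="__main__":
    for n in sys.argv[1:]: c,im,D,P=run(n)
    if n=="side":
        save("crop",cv2.resize(im[150:300,200:340],None,fx=4,fy=4,interpolation=cv2.INTER_CUBIC))
    print(viewer.get_calibration("wrist")["T_tool_cam"]); s=status.get_obs(); print(s["clock"],s["eef_pos"],Ro.from_quat(s["tool_rot"]).as_matrix())
E
python3 b.py top side
```

```text
top fin top 38 (array([476.5278, -78.7174]), array([46.4836, 15.5697]), np.float32(10.892659)) 0.09554887749034746
blue 2280 (array([ 557.9927, -280.8594]), array([137.6024, 136.4169]), np.float32(2.999384)) 0.06053256418025832
 white 599 (array([ 557.1099, -280.6791]), array([103.0195,  36.3869]), np.float32(2.7017443)) 0.04458177645749384 [433.414  175.6628]
 white 25 (array([ 577.7588, -333.8151]), array([ 6.2111, 21.0819]), np.float32(111.81773)) 0.061525712153296164 [456.68 166.56]
 white 26 (array([ 537.9427, -229.723 ]), array([ 6.3116, 23.1143]), np.float32(111.85336)) 0.06083979204143697 [413.8462 182.8846]
side fin top 258 (array([477.3184, -77.5962]), array([49.49  , 19.2449]), np.float32(11.383975)) 0.09500269786904603
blue 4039 (array([ 561.2678, -281.5099]), array([139.139 , 145.4357]), np.float32(93.39306)) 0.06093651378610432
 white 36 (array([ 538.6106, -225.6735]), array([ 7.3483, 21.3288]), np.float32(110.608215)) 0.0618179852543288 [391.75   261.2222]
 white 988 (array([ 562.7417, -277.0537]), array([93.8933, 47.485 ]), np.float32(2.328602)) 0.04496138188639692 [418.9808 281.7885]
 white 46 (array([ 579.1476, -329.7122]), array([ 9.0505, 22.8256]), np.float32(107.79935)) 0.06186473659965791 [452.6304 294.913 ]
[[ 0.001  -0.9459 -0.3244  0.0825]
 [ 1.      0.001   0.0001 -0.0007]
 [ 0.0003 -0.3244  0.9459 -0.1352]
 [ 0.      0.      0.      1.    ]]
0.5 [0.1294 0.4829 0.2393] [[-0.9659  0.2588 -0.    ]
 [ 0.2588  0.9659 -0.0001]
 [-0.     -0.0001 -1.    ]]
```

View pics/crop.png

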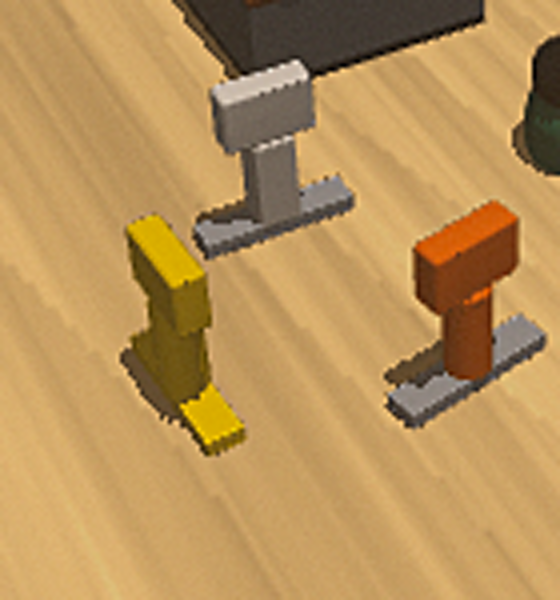

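The crop confirms it: the orange core has the round shaft and steel crossbar, the yellow is a look-alike and the white has a square shaft. Both views give core (477,-78), fin yaw 11°, top 95 mm; base (558,-281), yaw 3°, marks about 71° clockwise of that. Next I'll go above the orange core.

Call:
servo_tool:
  commands:
    - [85, 0, 0, 0, -0.151]
    - [85, 0, 0, 0, -0.151]
    - [85, 0, 0, 0, -0.152]
    - [85, -19.5, -51.5, 0, 0]
    - [85, -19.5, -51.5, 0, 0]
    - [85, -19.5, -51.5, 0, 0]
    - [85, -19.5, -51.5, 0, 0]
    - [85, -19.5, -51.5, 0, 0]
    - [85, -19.5, -51.5, 0, 0]
    - [85, -19.5, -51.5, 0, 0]
    - [85, -19.5, -51.5, 0, 0]
    - [85, -19.5, -51.5, 0, 0]
    - [85, -19.5, -51.5, 0, 0]
    - [85, -19.5, -51.5, 0, 0]
    - [85, -19.5, -51.5, 0, 0]
    - [85, 0, 0, 0, 0]
    - [85, 0, 0, 0, 0]

```text
clock: 2.62
eef_pos: [0.4766, -0.0788, 0.239]
tool_rot: [-0.096, 0.995, 0.0, -0.001]
ft_force: [1.4, -0.4, -0.8]
grip_width: 0.0847
grasp_force: 0.0
```

```bash
cat > w.py <<'E'
from b import *
s=status.get_obs(); c,im,D,P=run("wrist"); save("w%d"%(s["clock"]*10),im)
R=Ro.from_quat(s["tool_rot"]).as_matrix(); print(s["clock"],s["eef_pos"],"tool x yaw",np.degrees(np.arctan2(R[1,0],R[0,0]))%360,"zdir",R[:,2],s["joint_pos"],s["ft_force"],s["grip_width"],s["grasp_force"])
E
python3 w.py; ls pics
```

```text
blue 12068 (array([ 561.2248, -283.0939]), array([137.4859, 136.9359]), np.float32(2.994618)) 0.06054486837088599
 white 2571 (array([ 560.4356, -284.6103]), array([104.5182,  34.9445]), np.float32(2.1143415)) 0.04456918578681751 [118.5862 206.1389]
 white 136 (array([ 540.4197, -229.3698]), array([ 6.8233, 23.3732]), np.float32(110.98211)) 0.06137959626223466 [164.5588 204.0882]
 white 125 (array([ 580.7531, -334.2108]), array([ 6.5278, 23.1927]), np.float32(112.72835)) 0.06161890734852121 [ 60.64  221.952]
2.625 [ 0.4766 -0.0788  0.239 ] tool x yaw 190.9765579832565 zdir [-0.0012  0.0006 -1.    ] [-0.1641  0.2083 -0.0374  1.3263  0.0004 -0.3557] [ 1.4045 -0.4285 -0.8175] 0.08465259379894421 0.0
crop.png
side.png
top.png
w26.png
```

View pics/w26.png

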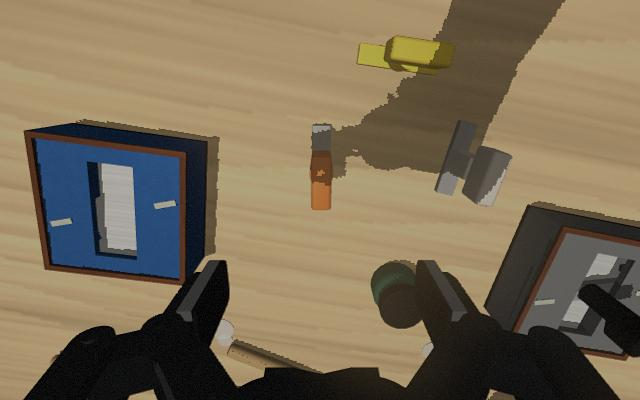

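The wrist view shows the orange fin at (195,321), upright in the image, between the fingers; yellow is at (53,420) and the blue slot at (207,118). The fin's colour threshold was too tight, so I'll loosen it.

```bash
sed -i 's/(S>190)&(V>90)/(S>140)\&(V>60)/; s/(H>4)&(H<16)/(H>3)\&(H<18)/' b.py; sed -i 's/(P\[...,2\]<.105)&(P\[...,0\]>.3)&(P\[...,0\]<.6)/(P[...,2]<.11)\&(P[...,0]>.3)\&(P[...,0]<.62)/' b.py; python3 w.py
```

```text
wrist fin top 1056 (array([478.6407, -79.6708]), array([48.9806, 17.0017]), np.float32(10.717077)) 0.09535073843360836
blue 12130 (array([ 561.2196, -282.7344]), array([137.3734, 137.2939]), np.float32(3.1551404)) 0.060531894872018266
 white 2562 (array([ 559.8639, -285.2422]), array([105.3305,  37.5243]), np.float32(0.5210937)) 0.044534972613936546 [118.1362 205.822 ]
 white 129 (array([ 540.437 , -229.6911]), array([ 6.1138, 22.5072]), np.float32(111.40682)) 0.06149959495969687 [164.1938 203.7209]
 white 127 (array([ 580.5743, -334.5981]), array([ 6.5894, 24.6925]), np.float32(109.85171)) 0.06139573584359831 [ 60.4803 221.3465]
2.675 [ 0.4765 -0.0783  0.2392] tool x yaw 191.0462407900949 zdir [-0.0009  0.0005 -1.    ] [-0.1631  0.2075 -0.0379  1.3263  0.0003 -0.3559] [ 0.0727 -0.0479  0.065 ] 0.08477435858020319 0.0
```

Call:
servo_tool:
  commands:
    - [85, -1, -1, 40, 0]
    - [85, 0, 0, 45, 0]
    - [85, 0, 0, 45, 0]
    - [85, 0, 0, 28, 0]
    - [85, 0, 0, 14, 0]
    - [85, 0, 0, 0, 0]
    - [0, 0, 0, 0, 0]
    - [0, 0, 0, 0, 0]
    - [0, 0, 0, 0, 0]
    - [0, 0, 0, 0, 0]
    - [0, 0, 0, 0, 0]
    - [0, 0, 0, 0, 0]
    - [0, 0, 0, 0, 0]

```text
clock: 4.35
eef_pos: [0.4794, -0.0798, 0.0685]
tool_rot: [-0.096, 0.995, -0.0, 0.001]
ft_force: [-0.7, 0.1, 4.7]
grip_width: 0.0171
grasp_force: 111.9
```

Call:
servo_tool:
  commands:
    - [0, 0, 0, -20, 0]
    - [0, 0, 0, -45, 0]
    - [0, 0, 0, -35, 0.07]
    - [0, 0, 0, 0, 0.07]
    - [0, -7, -20, 0, 0]
    - [0, -14, -42, 0, 0]
    - [0, -14, -42, 0, 0]
    - [0, -14, -42, 0, 0]
    - [0, -13, -40, 0, 0]
    - [0, -7, -20, 0, 0]
    - [0, 0, 0, 0, 0]
    - [0, 0, 0, 0, 0]
    - [0, 0, 0, 0, 0]

```text
clock: 5.98
eef_pos: [0.5576, -0.2811, 0.1671]
tool_rot: [-0.027, 1.0, 0.0, -0.0]
ft_force: [-0.1, -1.4, -1.0]
grip_width: 0.0173
grasp_force: 110.4
```

```bash
cat >> w.py <<'E'
m=(D>0)&(abs(P[...,2]-.0605)<.012)&(np.hypot(P[...,0]-.559,P[...,1]+.282)<.12); save("wc%d"%(s["clock"]*10),im)
for k in ("side","top"):
    c,im,D,P=run(k)
    if k=="side": save("s%d"%(s["clock"]*10),cv2.resize(im[160:370,300:560],None,fx=3,fy=2.8,interpolation=cv2.INTER_CUBIC))
E
python3 w.py; ls pics
```

```text
blue 16865 (array([ 560.6395, -282.0316]), array([138.2024, 138.1415]), np.float32(3.3825514)) 0.060551665642960106
 white 3365 (array([ 558.7639, -281.7636]), array([101.157 ,  44.5387]), np.float32(2.8873796)) 0.04476593523201672 [320.8413 170.3073]
 white 72 (array([ 538.5748, -225.6352]), array([ 5.2183, 12.9718]), np.float32(108.19194)) 0.06146773562613894 [397.8472 174.9861]
 white 22 (array([ 541.336 , -236.4884]), array([2.7994, 7.1726]), np.float32(109.87206)) 0.06173290780177604 [382.1818 178.2727]
 white 9 (array([ 543.1932, -233.7084]), array([1.8911, 3.5843]), np.float32(90.519066)) 0.06137559883690516 [385.6667 181.2222]
 white 208 (array([ 580.4457, -333.9682]), array([ 6.7254, 22.816 ]), np.float32(111.64203)) 0.06136486022363309 [254.4087 219.1202]
5.975 [ 0.5576 -0.2811  0.1671] tool x yaw 183.05201326466477 zdir [-0.0008  0.0005 -1.    ] [-0.467   0.525   0.2369  1.2836  0.0001 -0.5202] [-0.1029 -1.4259 -1.0273] 0.017339635612513546 110.3928279876709
blue 2616 (array([ 559.8795, -281.7004]), array([145.8113, 144.5769]), np.float32(3.0595832)) 0.060887272830336736
 
[... 1447 characters left out ...]
3 (array([ 534.9106, -275.1866]), array([ 79.4189, 120.3506]), np.float32(152.18457)) 0.6141366867996713 [552.2988 137.9034]
 white 14 (array([ 585.7112, -245.0269]), array([ 1.5378, 15.8724]), np.float32(152.59375)) 0.6014677326078379 [524.      95.0714]
 white 80 (array([ 585.8235, -251.7223]), array([26.6179, 81.0941]), np.float32(117.99838)) 0.10635595655273578 [433.875  157.2875]
 white 15 (array([ 558.9016, -282.4804]), array([9.9057, 5.9331]), np.float32(1.6619546)) 0.04437514943520915 [434. 175.]
 white 87 (array([ 517.1896, -286.8464]), array([26.3859, 21.4473]), np.float32(23.498178)) 0.05831428721189491 [439.7471 190.6322]
crop.png
s59.png
side.png
top.png
w26.png
w59.png
wc59.png
```

View pics/w59.png

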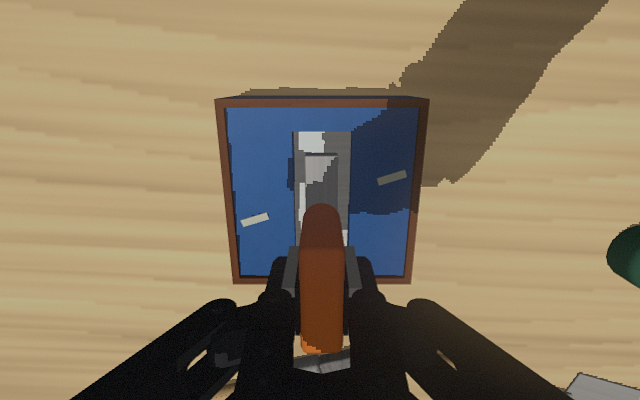

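View pics/s59.png

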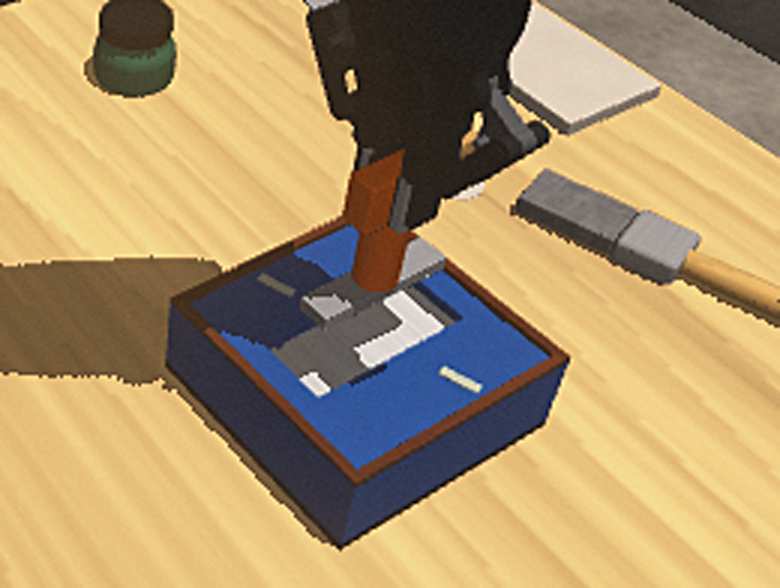

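Wrist and side views show the core upright in the gripper, with its crossbar (near end at about (155,321) in the wrist view) centred over the slot, columns 295 to 351. Next: correct by 2 mm and lower it.

Call:
servo_tool:
  commands:
    - [0, -2, -1, 20, 0]
    - [0, 0, 0, 20, 0]
    - [0, 0, 0, 10, 0]
    - [0, 0, 0, 8, 0]
    - [0, 0, 0, 5, 0]
    - [0, 0, 0, 5, 0]
    - [0, 0, 0, 5, 0]
    - [0, 0, 0, 0, 0]
    - [0, 0, 0, 0, 0]

```text
clock: 7.25
eef_pos: [0.5605, -0.2829, 0.0969]
tool_rot: [-0.026, 1.0, -0.001, 0.001]
ft_force: [-3.9, 1.7, 8.6]
grip_width: 0.0173
grasp_force: 112.4
```

Call:
servo_tool:
  commands:
    - [0, 0, 0, 3, 0]
    - [0, 0, 0, 0, 0]
    - [0, 0, 0, 0, 0.13]
    - [0, 0, 0, 0, 0.13]
    - [0, 0, 0, 0, 0.13]
    - [0, 0, 0, 0, 0.13]
    - [0, 0, 0, 0, 0.13]
    - [0, 0, 0, 0, 0]

```text
clock: 8.25
eef_pos: [0.5624, -0.2842, 0.095]
tool_rot: [0.295, 0.956, -0.001, 0.004]
ft_force: [-0.8, -0.7, 9.6]
grip_width: 0.0175
grasp_force: 112.3
```

Call:
servo_tool:
  commands:
    - [0, 0, 0, 0, 0.13]
    - [0, 0, 0, 0, 0.13]
    - [0, 0, 0, 0, 0.13]
    - [0, 0, 0, 0, 0.12]
    - [0, 0, 0, 0, 0.09]
    - [0, 0, 0, 0, 0]
    - [0, 0, 0, 0, 0]

```text
clock: 9.12
eef_pos: [0.5625, -0.2841, 0.0951]
tool_rot: [0.564, 0.826, 0.0, 0.004]
ft_force: [-0.8, 0.2, 9.0]
grip_width: 0.0174
grasp_force: 112.3
```

```bash
cat > s.py <<'E'
from b import *
s=status.get_obs(); R=Ro.from_quat(s["tool_rot"]).as_matrix(); print(s["clock"],s["eef_pos"],"yaw",np.degrees(np.arctan2(R[1,0],R[0,0]))%360,R[:,2],s["ft_force"],s["ft_torque"])
n="%d"%(s["clock"]*10)
run("wrist")
c,im,D,P=run("side"); save("s"+n,cv2.resize(im[160:370,300:560],None,fx=3,fy=2.8,interpolation=cv2.INTER_CUBIC)); print(n)
E
python3 s.py
```

```text
9.125 [ 0.5625 -0.2841  0.0951] yaw 111.34872795489103 [ 0.0068 -0.0036 -1.    ] [-0.8402  0.1729  8.9878] [ 0.1026  0.2416 -0.073 ]
blue 28105 (array([ 560.3534, -282.4008]), array([138.3541, 138.32  ]), np.float32(3.1405153)) 0.060597807066392645
 white 491 (array([ 540.1845, -229.5553]), array([ 5.8737, 21.8968]), np.float32(109.33377)) 0.06162690426345349 [318.0591 130.4012]
 white 6669 (array([ 562.1685, -285.0321]), array([ 56.1287, 116.4   ]), np.float32(178.80269)) 0.027213561331142833 [314.7979 214.9127]
 white 41 (array([ 549.1609, -280.3508]), array([2.6204, 4.832 ]), np.float32(158.90283)) 0.12488585381576871 [290.4878 290.8049]
 white 37 (array([ 570.5539, -271.8925]), array([5.161 , 2.9128]), np.float32(72.76505)) 0.12499681613059341 [352.2973 290.7027]
blue 2282 (array([ 559.9187, -281.4781]), array([144.6362, 144.4971]), np.float32(3.1890707)) 0.06086447023164121
 white 6614 (array([ 533.3623, -308.2468]), array([ 23.0273, 111.1853]), np.float32(152.4269)) 0.43817290111885066 [474.4521  63.3146]
 white 86 (array([ 514.8205, -276.9763]), array([39.8708,  2.3663]), np.float32(63.57976)) 0.4092592822747661 [434.5465  91.4767]
 white 1420 (array([ 548.6844, -298.8755]), array([36.0572, 71.5146]), np.float32(146.83687)) 0.339982088542194 [460.8711 146.3373]
 white 16 (array([ 525.6724, -283.4141]), array([3.3068, 1.616 ]), np.float32(64.96176)) 0.3295165061553939 [433.25   147.0625]
 white 104 (array([ 514.6365, -299.4388]), array([24.1456,  8.3606]), np.float32(21.52079)) 0.1891987014005503 [418.7115 239.8942]
 white 89 (array([ 588.9265, -283.4288]), array([62.2423, 18.7583]), np.float32(32.946854)) 0.027638471504704998 [436.1236 279.8539]
 white 179 (array([ 535.71  , -274.3419]), array([60.9509, 27.3865]), np.float32(80.20095)) 0.027582786089031086 [402.8603 291.2402]
 white 49 (array([ 578.7313, -330.2103]), array([ 8.4643, 22.5325]), np.float32(123.7468)) 0.061638336313363684 [452.7551 295.0408]
91
```

Call:
servo_tool:
  commands:
    - [0, 1.5, -1, 0, 0]
    - [0, 0, 0, -3, 0]
    - [0, 0, 0, -3, 0]
    - [0, 0, 0, -3, 0]
    - [0, 0, 0, -3, 0]
    - [0, 0, 0, 0, 0]
    - [0, 0, 0, 0, 0]

```text
clock: 10.1
eef_pos: [0.5612, -0.2833, 0.106]
tool_rot: [0.564, 0.826, 0.0, 0.004]
ft_force: [2.6, -2.0, 4.9]
grip_width: 0.0175
grasp_force: 111.9
```

```bash
python3 s.py
```

```text
10.1 [ 0.5612 -0.2833  0.106 ] yaw 111.35799120704165 [ 0.0066 -0.0038 -1.    ] [ 2.6113 -1.967   4.8624] [-0.463  -0.5709 -0.0849]
blue 24264 (array([ 560.5356, -282.2726]), array([138.8772, 138.2234]), np.float32(3.2724662)) 0.060587922521399384
 white 449 (array([ 540.2254, -229.5621]), array([ 5.5065, 21.5123]), np.float32(111.52898)) 0.06153165943810765 [320.     130.0111]
 white 3571 (array([ 530.8608, -290.7401]), array([48.1204, 45.4372]), np.float32(3.3327065)) 0.038001775024330026 [271.3027 201.3134]
 white 3281 (array([ 590.7455, -283.7532]), array([56.1395, 52.5053]), np.float32(2.874064)) 0.03796357541835535 [369.7918 228.9765]
 white 22 (array([ 548.3929, -279.9834]), array([1.7781, 3.9505]), np.float32(137.3931)) 0.13581781394824177 [291.2273 291.8182]
 white 29 (array([ 569.1226, -271.7814]), array([4.5105, 2.2244]), np.float32(83.68078)) 0.13579909604252977 [351.4138 291.1724]
blue 2301 (array([ 559.5223, -281.8728]), array([144.7577, 144.0085]), np.float32(3.3526292)) 0.06088138059741588
 white 6301 (array([ 532.2503, -307.889 ]), array([ 21.9385, 110.331 ]), np.flo
[... 277 characters left out ...]
 0.4166821238292949 [435.0588  85.0294]
 white 1472 (array([ 543.6603, -299.9694]), array([28.5458, 67.9057]), np.float32(143.5577)) 0.3504478088962571 [460.5999 138.6644]
 white 99 (array([ 511.8123, -297.3954]), array([23.3462, 13.4199]), np.float32(30.31024)) 0.20072496675001855 [418.8788 234.0606]
 white 167 (array([ 590.8204, -286.1489]), array([55.2994, 24.8031]), np.float32(39.029346)) 0.03840042818311651 [436.9641 277.6467]
 white 250 (array([ 534.9746, -276.8311]), array([53.7873, 32.2342]), np.float32(85.33812)) 0.03838939259155805 [404.46  290.248]
 white 48 (array([ 578.204 , -330.2266]), array([ 6.6197, 22.2441]), np.float32(110.04047)) 0.0619668482707052 [452.6042 294.9792]
101
```

Call:
servo_tool:
  commands:
    - [0, 0, 0, -2, 0]
    - [0, 0, 0, -2, 0]
    - [0, 0, 0, 0, 0]
    - [0, 0, 0, 0, 0]

```text
clock: 10.7
eef_pos: [0.559, -0.2819, 0.1076]
tool_rot: [0.564, 0.826, 0.0, 0.001]
ft_force: [1.9, -1.8, 4.8]
grip_width: 0.0171
grasp_force: 111.7
```

```bash
python3 s.py | grep -v "0\.[1-4]....." ; python3 -c "
from h import *
s=status.get_obs();print(s['ft_force'],s['ft_torque'],s['eef_pos'])
c=cal('wrist');im,D=viewer.camera('wrist');P=cloud(c,D);m=(D>0)&(np.hypot(P[...,0]-.56,P[...,1]+.282)<.05)&(P[...,2]<.05)&(P[...,2]>.015)&(im.min(2)>120);print(m.sum(),np.median(P[m][:,2]))"
```

```text
white 3353 (array([ 529.6904, -286.083 ]), array([45.6311, 48.7756]), np.float32(92.19647)) 0.03971759312494588 [272.7957 203.6839]
blue 2303 (array([ 559.7266, -281.8979]), array([144.4604, 143.7218]), np.float32(3.1206598)) 0.06087517577278889
 white 218 (array([ 587.1399, -285.1741]), array([65.8107, 28.6653]), np.float32(33.60634)) 0.04012345330613609 [436.1927 277.4495]
 white 259 (array([ 534.6012, -276.6998]), array([52.0002, 32.5067]), np.float32(88.10465)) 0.039852359006883775 [404.4865 290.4749]
107
[ 2.94356557 -1.19757745  4.99515197] [-0.52676087 -0.78252197  0.00546857] [ 0.55874551 -0.28177704  0.10740617]
3645 0.039451415125734496
```

Call:
servo_tool:
  commands:
    - [0, 0, 0, -1.5, 0]
    - [0, 0, 0, -1, 0]
    - [0, 0, 0, 0, 0]
    - [0, 0, 0, 0, 0]

```text
clock: 11.35
eef_pos: [0.5583, -0.2817, 0.1096]
tool_rot: [0.564, 0.826, -0.0, -0.0]
ft_force: [2.0, -1.7, 4.5]
grip_width: 0.0175
grasp_force: 111.7
```

```bash
python3 -c "
from h import *
s=status.get_obs();print(s['ft_force'],s['ft_torque'],s['eef_pos'])
c=cal('wrist');im,D=viewer.camera('wrist');P=cloud(c,D);m=(D>0)&(np.hypot(P[...,0]-.56,P[...,1]+.282)<.05)&(P[...,2]<.05)&(P[...,2]>.015)&(im.min(2)>120);print(m.sum(),np.median(P[m][:,2]))"
```

```text
[ 1.9639266  -1.72108571  4.45368521] [-0.45928877 -0.57870433 -0.0088752 ] [ 0.55827087 -0.28165413  0.109635  ]
3737 0.04164449890020064
```

Call:
servo_tool:
  commands:
    - [0, 0, 0, -0.5, 0]
    - [20, 0, 0, 0, 0]
    - [30, 0, 0, 0, 0]
    - [60, 0, 0, 0, 0]
    - [80, 0, 0, 0, 0]
    - [80, 0, 0, 0, 0]
    - [80, 0, 0, 0, 0]
    - [80, 0, 0, -20, 0]
    - [80, 0, 0, -40, 0]
    - [80, 0, 0, -50, 0]
    - [80, 0, 0, 0, 0]
    - [80, 0, 0, 0, 0]

```text
clock: 12.9
eef_pos: [0.5584, -0.2817, 0.2201]
tool_rot: [0.564, 0.826, -0.0, -0.0]
ft_force: [0.3, -0.8, 0.0]
grip_width: 0.08
grasp_force: 0.0
```

```bash
python3 s.py; python3 -c "
from h import *
c=cal('wrist');im,D=viewer.camera('wrist');save('wr',im);P=cloud(c,D);m=(D>0)&(np.hypot(P[...,0]-.56,P[...,1]+.282)<.05)&(P[...,2]<.05)&(P[...,2]>.015)&(im.min(2)>120);print(m.sum(),np.median(P[m][:,2]))"
```

```text
12.9 [ 0.5584 -0.2817  0.2201] yaw 111.37009476158504 [-0.0001  0.     -1.    ] [ 0.2519 -0.7563  0.0157] [-0.0273 -0.0191 -0.0679]
blue 8981 (array([ 560.4657, -282.0566]), array([138.1191, 137.7434]), np.float32(2.8826857)) 0.060618540295041545
 white 1485 (array([ 528.715 , -282.0445]), array([42.0642, 41.5473]), np.float32(3.2432942)) 0.042668925564122995 [289.2249 161.7327]
 white 1406 (array([ 585.6282, -277.1442]), array([50.2699, 46.7355]), np.float32(6.556074)) 0.04260329761725609 [351.9744 179.862 ]
 white 41 (array([ 583.1893, -341.3988]), array([5.9592, 6.2248]), np.float32(111.26936)) 0.06154440817265966 [321.9268 239.561 ]
blue 2378 (array([ 560.2939, -283.0562]), array([139.6723, 144.1269]), np.float32(94.65225)) 0.060874709601925814
 white 18 (array([ 506.286 , -299.9027]), array([2.5347, 5.6379]), np.float32(171.23041)) 0.505375592424959 [458.2778   1.8333]
 white 15 (array([ 511.7122, -302.4141]), array([3.411 , 2.9224]), np.float32(12.341325)) 0.5048592161191072 [464.4      2.3333]
 white 18 (array([ 565.29 , -329.182]), array([2.8125, 5.7756]), np.float32(179.2528
[... 285 characters left out ...]
[481.6656  44.9852]
 white 80 (array([ 509.0313, -297.9   ]), array([28.4453,  8.4143]), np.float32(20.126455)) 0.32577819791040225 [429.225  159.4125]
 white 16 (array([ 518.9165, -305.7691]), array([3.4703, 0.9304]), np.float32(23.57306)) 0.2434725279964715 [430.25 212.25]
 white 255 (array([ 587.2288, -284.3241]), array([65.0838, 30.2041]), np.float32(30.074831)) 0.04303491370109236 [436.3216 276.8549]
 white 286 (array([ 532.582, -277.363]), array([32.6079, 49.9046]), np.float32(90.61961)) 0.042899862321459814 [404.8776 290.8147]
 white 46 (array([ 578.4512, -330.0937]), array([ 7.2615, 21.7089]), np.float32(116.36925)) 0.06169701879988737 [452.7609 295.1087]
129
2610 0.04259040260820787
```

View pics/wr.png

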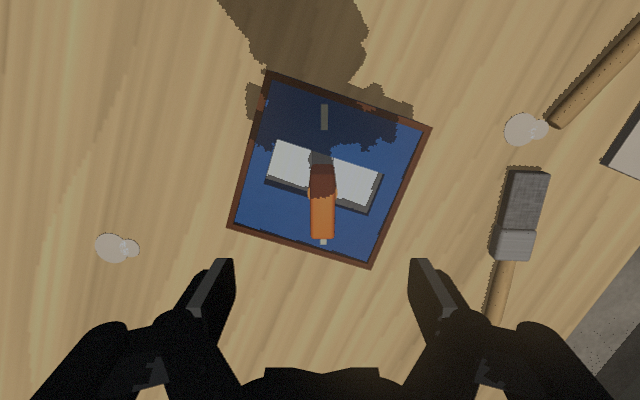

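After release, the fin at (200,322) lines up with the white marks at (117,324) and (242,322). The plate has come up to 2 mm below its first reading, which is the notch height. The gripper is clear.

```bash
python3 -c "
from workcell import bot
print(bot.job_done())"
```

```text
the job is handed in; nothing more can be done
None
```

The orange core is locked in the blue base's notch, turned about 72° clockwise onto the white marks, and released; the white core was not touched, and I handed the job in at about 13 s on the robot's clock.

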